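# Run a board through the test fixture

## Robot

A 6-joint arm with a two-finger parallel gripper is mounted at the origin on the work surface. World frame = base frame: x ahead of the robot, y to its left, z up, the work surface at z = 0. Lengths are in mm, angles in rad, forces in N, time in s.
With the tool pointing down it reaches from about 325 to 875 mm from the base axis. Payload 4.4 kg.
Tool frame: the origin (TCP) lies on the centre line of the jaws, within the pads' length; the fingertips stand ahead of it and the grasp point (between the pads) lies 6 mm ahead of it (ctrl.tcp_to_tips is the z of the fingertips in the tool frame, in mm); z points along the fingers, y is the line along which they close (so a half turn about z gives the same grasp; the last joint's range is limited). The gripper opens to 85 mm and grips with 20 to 120 N. Pads are 22 mm wide; open, the fingers measure 114 mm over their backs; the gripper's body (76 mm by 85 mm) begins 54 mm behind the grasp point. The pads swing forward as they close: fully open they stand 13 mm farther back than shut.
Start: joints at [-0.15, 0.207, 1.542, -0, 1.393, -0.15], TCP at [575.002, -0.012, 256.282] pointing down, gripper open.
Joint ranges: [-2.73, 2.73], [-0.86, 2.22], [0.23, 2.46], [-1.11, 4.25], [0.08, 2.63], [-2.82, 2.82]. Speed limits (rad/s): [2.79, 2.79, 3.14, 3.14, 3.14, 3.14].

## Interface

Orientations are given as a 3x3 rotation matrix whose columns are the frame's x, y, z axes.
In Python, from plant import ctrl, sensors, optics gives the robot as it stands. Calls block until the motion is done:
- ctrl.move_ptp(position, orientation): joint-space move of the TCP to a pose.
- ctrl.move_l(position, rot=None, vel=150, threshold=None): straight line of the TCP; rot=None keeps the orientation; vel is the mean speed in mm/s. With threshold (N) it stops when the force on the tool has changed by that much, and returns True; else False.
- ctrl.set_joints(angles): joint-space move.
- ctrl.gripper_to(opening, force=None): finger opening in mm; force is the grip in N (None keeps the last); returns when the fingers have stopped.
- ctrl.hold(seconds).
- ctrl.solve_ik(position, orientation): joint angles nearest the present ones, or None.
- sensors.read_state(): the state.
- optics.grab_frame(name): name is "scene" or "side" or "wrist"; returns (picture, depth): 400x640x3 uint8, red, green, blue; 400x640 float32, mm along the optical axis (not along the pixel's ray), 0 where there is no reading.
- optics.camera_params(name): a dict with "mtx" (3x3 intrinsics, pixels), "R" (3x3) and "t" (3): a world point X has camera coordinates R X + t; the wrist camera has in their place "T_tool_cam" (4x4, takes a point from camera to tool coordinates, whose origin is the TCP and whose axes are the flange's). Camera axes: x right, y down, z forward; pixel columns grow to the right and rows downward; lengths in mm; the calibration is good to about 2 mm. A picture is of the moment at which its call begins: read the wrist's pose just before it. camera_params takes no time and is no camera call.
A pose or a line that the arm cannot do raises ctrl.MotionError and nothing moves.
- ctrl.finish_job(): hands the job in; it is judged then, once.
The state is a dict: "t": time; "q": joint angles; "qvel": joint speeds; "tau": joint torques, N m; "eef_pos": TCP position; "eef_rot": TCP orientation; "force": force on the tool from outside, world axes, zero at the start; "wrist_torque": the same for the moment, N m; "grip_width": finger opening in mm; "grasp_force": force on a finger pad.
Only numpy, scipy, OpenCV 4.12 (cv2) and the standard library are available. Lean on these libraries where they do the work, as an engineer would, in place of code of your own. Each camera call takes 0.05 s, during which the arm holds its last target. There are 200 camera calls.

## Task

Test the board in the fixture: slide its carrier fully home against the rear stop, swing the lid all the way shut without slamming it, then press the big mushroom-headed start button fully down, keep it down for about a second and let it come back up. Leave the small reset button and everything else on the bench alone.

Things in the scene. Friction and masses are not known exactly. Their poses are not given: they have to be found in the camera images.
- fixture: Board test fixture: heavy fixed grey box 300 (x) x 280 (y) x 60 mm with an aluminium deck on top. Origin: centre of its underside. x points from its front (with the two buttons) to its rear (lid hinge), y to its left, z up; the deck is at z = 60 mm. Two steel lid rests 14 mm across stand 30 mm above the deck at x = -20, y = -79 and +79 mm; hinge blocks at the rear reach z = 102 mm.
- stop_face (a point): Centre of the front face of the black contact block across the rear of the deck, the carrier's stop: at x = 85 mm, y = 0, z = 68 mm in the fixture's frame. The carrier is home when its rear edge touches this face.
- carrier: Loose dark steel carrier plate 120 (x) x 110 (y) x 10 mm, about 0.35 kg, with a green circuit board on top (parts up to 20 mm over the deck). Origin: centre of its underside, on the deck. It lies between two black rails 18 mm tall (inner faces at y = -57.5 and 57.5 mm, x = -75 to 90 mm in the fixture's frame) and slides along x on dry friction, 1 to 5 N. It starts 25 to 50 mm short of home.
- carrier_front (a point): Centre of the front face of the carrier's grip bar, an upright bar along its front edge: 75 mm wide (y), 12 mm thick, top 24 mm above the deck. The point lies 60 mm in front of the carrier's origin, 120 mm ahead of its rear edge, 17 mm above the deck; at home it is at x = -35 mm in the fixture's frame. Pushed in the middle of the bar the carrier runs straight.
- lid (a joint): Lid angle in rad: 0 = fully shut (level, on its rests), grows as it opens upwards; starts at 1.15 to 1.4. Aluminium frame with a clear window, 160 mm from hinge to front edge, 170 mm wide, 10 mm thick; a black handle tab 70 mm wide, 12 mm thick at mid front reaches 182 mm from the hinge. A stiff friction hinge keeps it where it is left; 1 to 4 N on the front bar moves it, down to the stop at 0.
- lid_hinge (a point): Middle of the lid's hinge axis, at x = 125 mm, y = 0, z = 96 mm in the fixture's frame; the axis runs along the fixture's y.
- lid_bar (a point): Centre of the lid's solid front bar (32 mm broad) on its outer face, the face that is on top when shut: 145 mm from the hinge axis along the lid, 6 mm off it on the outer side. x along the lid to the hinge, z out of the outer face. Shut, it is at x = -20, z = 102 mm in the fixture's frame. While open the outer face looks up and to the rear; the space straight above this point is free.
- start (a joint): Travel of the start button in m: 0 = up, 0.008 = fully down. It springs back by itself. It takes 1.5 N to start moving and 5 N to be fully down.
- start_top (a point): Centre of the top of the start button: the large black mushroom head, 52 mm across, on the front right corner of the fixture's deck (x = -105, y = -97 mm in its frame). Up, its top is 31 mm above the deck; the point moves straight down 8 mm with the button.
- reset (a joint): Travel of the small reset button in m (0 = up, 0.005 = down), to be left alone: a black button 20 mm across in a steel ring on the front left corner of the deck, at x = -105 mm, y = +97 mm in the fixture's frame, top 21 mm above the deck.
- board_vise: Bystander: small steel board vise 130 x 85 mm with a little green board clamped in it. Origin at the centre of its underside.
- transceiver: Bystander: black handset 125 x 58 x 20 mm with a stub antenna. Origin at the centre of its underside.
- screwdriver: Bystander: screwdriver, 170 mm long, left lying on the left edge of the fixture's deck, outside the rail.
- battery: Bystander: flat silver pouch battery 62 x 45 x 7 mm. Origin at the centre of its underside.
- multimeter: Bystander: red and black multimeter 185 x 90 mm, 48 mm tall. Origin at the centre of its underside.
- tip_cleaner: Bystander: black dome-shaped tip cleaner with copper wool, 88 mm wide, 71 mm tall. Origin at the centre of its underside.
- tool_mug: Bystander: white mug with tools standing in it, 150 mm tall over all. Origin at the centre of its underside.
- camera_unit: Bystander: small grey camera 28 x 62 x 44 mm. Origin at the centre of its underside.

How it is judged (in metres and radians):
On the way, in this order (a step that is already met when the one before it is completed fails the run):
1. the carrier is fully home against the rear stop (x of carrier_front in the frame of fixture above -0.0385 m), for 0.2 s.
2. the lid is fully shut (value of joint lid below 0.04 rad), for 0.2 s.
3. the start button is held fully down (value of joint start above 0.0068 m and value of joint lid below 0.04 rad and x of carrier_front in the frame of fixture above -0.0385 m), for 0.5 s.
At the end, for the whole second after the job is handed in: The carrier is home (its rear edge within 3.5 mm of the stop), the lid is shut (within 0.04 rad), and the start button, after having been held at least 6.8 of its 8 mm down for half a second with the lid shut and the carrier home, is up again (within 1.5 mm) (x of carrier_front in the frame of fixture above -0.0385 m and value of joint lid below 0.04 rad and value of joint start below 0.0015 m and linear speed of carrier below 0.02 m/s); the robot touches nothing.
It fails at once if the lid is slammed (swung shut faster than 2.5 rad/s) (velocity of joint lid below -2.5 rad/s).
It fails at once if the reset button is pressed (value of joint reset above 0.0025 m).
It fails at once if a bystander is moved by more than 25 mm (distance of any of board_vise, transceiver, screwdriver, battery, multimeter, tip_cleaner, tool_mug, camera_unit from where it was at the start of the episode above 0.025 m).
It also fails if it takes over 61 s, if anything falls off the work surface, if the arm or the gripper's body presses on something with over 40 N, if the wrist force passes 120 N, or if a joint passes its speed limit or range.

## Working session

There is one attempt and no reset: what is moved stays moved. The work goes in short steps, each a Python script; the robot and the scene stay as the last script left them, time stands still between calls to the robot, and variables do not carry over. Pictures are saved under pics/ and viewed, at most 10 in all, crops included, and the job is handed in when it is done.

```bash
ls; mkdir -p pics; python3 - <<'E'
from plant import ctrl, sensors, optics
import cv2, numpy as np
for n in ("scene","side"):
    p,d=optics.grab_frame(n); cv2.imwrite(f"pics/{n}0.png",p[:,:,::-1]); np.save(f"pics/{n}0.npy",d)
    print(n,optics.camera_params(n))
print(sensors.read_state()["t"],ctrl.tcp_to_tips)
E
```

```text
pics
scene {'mtx': array([[384.04667272,   0.        , 319.07956014],
       [  0.        , 384.04667272, 199.02180276],
       [  0.        ,   0.        ,   1.        ]]), 'R': array([[ 0.62126495,  0.78327414, -0.02261597],
       [ 0.50050894, -0.41886208, -0.75765782],
       [-0.60292675,  0.45938675, -0.65226003]]), 't': array([-331.23016389, -184.14207373, 1547.07413253])}
side {'mtx': array([[469.55456309,   0.        , 319.48557337],
       [  0.        , 469.55456309, 198.1559704 ],
       [  0.        ,   0.        ,   1.        ]]), 'R': array([[-0.93936688, -0.34285484,  0.00635752],
       [-0.17344723,  0.4590608 , -0.87130892],
       [ 0.29581399, -0.81958144, -0.49069374]]), 't': array([ 503.3595763,  167.2337594, 1388.5465967])}
0.1 25.0
```

View pics/scene0.png

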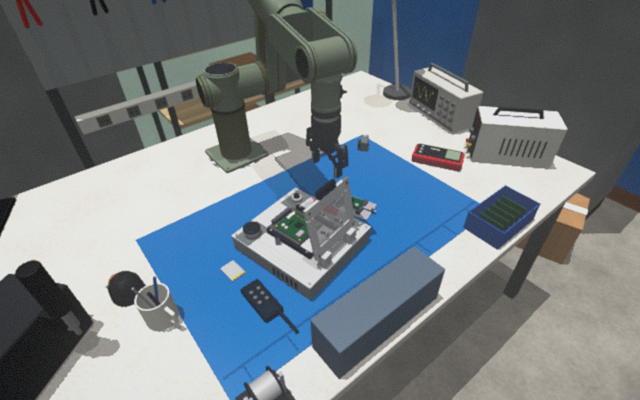

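View pics/side0.png

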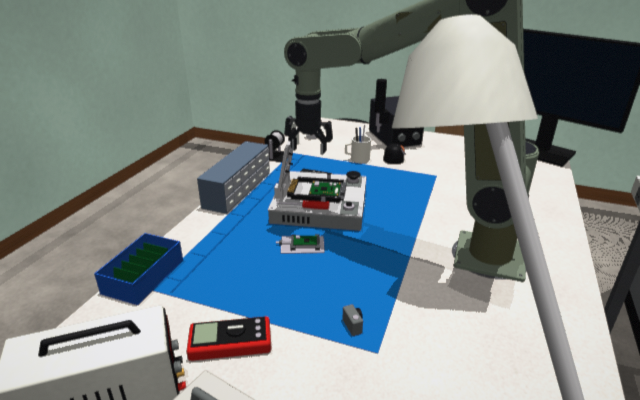

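The scene view shows the start mushroom at about (252,228) and the lid standing open at about (330,220). In the side view, start is at about (353,176) and reset at about (349,208). I'll enlarge both.

```bash
python3 - <<'E'
import cv2, numpy as np
a=cv2.imread("pics/scene0.png")[170:310,220:390]; b=cv2.imread("pics/side0.png")[130:250,250:390]
cv2.imwrite("pics/c1.png",cv2.resize(a,None,fx=4.2,fy=4.2,interpolation=cv2.INTER_CUBIC))
cv2.imwrite("pics/c2.png",cv2.resize(b,None,fx=5,fy=5,interpolation=cv2.INTER_CUBIC))
E
```

```text
(no output)
```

View pics/c1.png

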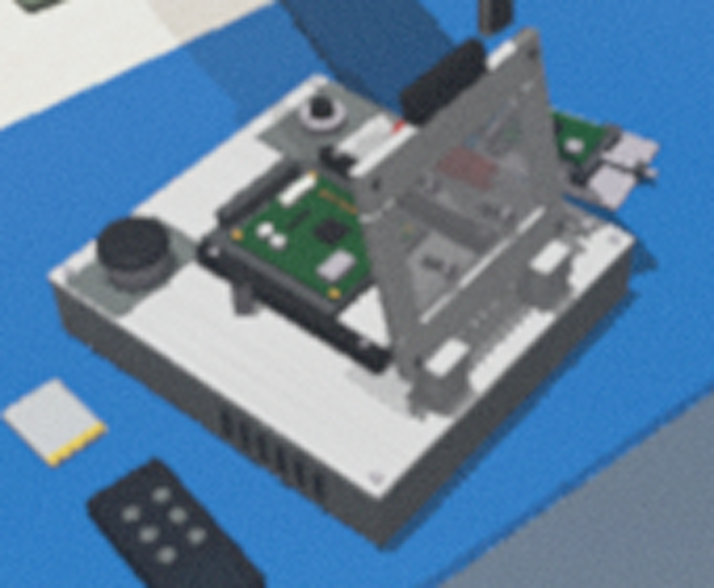

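View pics/c2.png

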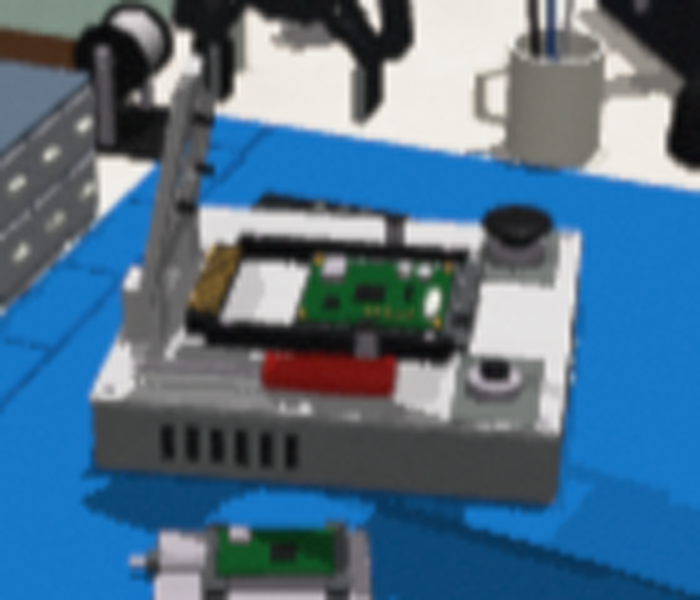

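The scene crop shows the deck corners at (48,277), (320,75), (382,498) and (635,235), the start button at (135,240) and reset at (322,103). The lid's front corners are at about (360,178) and (532,33). The side crop shows deck corners at (580,232), (562,432) and (92,402), start at (517,222) and reset at (494,369). I'll fit the fixture pose, lid angle and carrier from these.

```bash
cat >fit.py <<'E'
from plant import optics
import numpy as np
from scipy.optimize import least_squares
C={n:optics.camera_params(n) for n in("scene","side")}
def proj(n,X):
    c=C[n]; u=c["mtx"]@(c["R"]@X+c["t"]); return u[:2]/u[2]
def w(p,X):
    c,s=np.cos(p[2]),np.sin(p[2]); return np.array([p[0]*100+c*X[0]-s*X[1],p[1]*100+s*X[0]+c*X[1],X[2]])
def lid(a,r,y,o): # o: outward offset
    return [125-r*np.cos(a)+o*np.sin(a),y,96+r*np.sin(a)+o*np.cos(a)]
S=lambda u,v:(u/4.2+220-.4,v/4.2+170-.4)
D=lambda u,v:(u/5+250-.4,v/5+130-.4)
obs=[("scene",lambda p:[-150,-140,60],S(48,277)),("scene",lambda p:[-150,140,60],S(320,75)),
("scene",lambda p:[150,-140,60],S(382,498)),("scene",lambda p:[150,140,60],S(635,235)),
("scene",lambda p:[-105,-97,91],S(135,240)),("scene",lambda p:[-105,97,81],S(322,103)),
("side",lambda p:[-150,-140,60],D(580,232)),("side",lambda p:[-150,140,60],D(562,432)),("side",lambda p:[150,140,60],D(92,402)),
("side",lambda p:[-105,-97,91],D(517,222)),("side",lambda p:[-105,97,81],D(494,369)),
("scene",lambda p:lid(p[3],160,-85,5),S(360,178)),("scene",lambda p:lid(p[3],160,85,5),S(532,33)),
("side",lambda p:lid(p[3],160,85,0),D(188,75)),
("scene",lambda p:[p[4]*100,-37.5,84],S(220,213)),("scene",lambda p:[p[4]*100,37.5,84],S(292,162)),]
f=lambda p:np.concatenate([proj(n,w(p,np.array(g(p))))-o for n,g,o in obs])
r=least_squares(f,[6,0,0,1.2,-.7],loss="soft_l1")
if __name__=="__main__":
    p=r.x; print("pose",p, "home short",-35-p[4]*100); print(f(p).reshape(-1,2).round(1))
    np.save("fit.npy",p)
E
python3 fit.py
```

```text
pose [ 5.68177765 -0.91017749  0.22180312  1.36470415 -0.80241384] home short 45.241384210148155
[[ 0.1  0. ]
 [-0.7 -0.2]
 [-0.2 -0. ]
 [ 0.4  0.5]
 [-0.6 -0.4]
 [ 0.   0.2]
 [ 0.1 -0.7]
 [-0.2 -0.9]
 [-0.4 -1.7]
 [-0.1 -2. ]
 [ 0.3 -1.9]
 [-0.3 -0.7]
 [ 1.1 -1.3]
 [-0.2  2.1]
 [ 0.2 -0. ]
 [ 0.3 -1.4]]
```

```bash
cat >h.py <<'E'
from plant import ctrl, sensors, optics
import numpy as np, cv2
P=np.load("fit.npy"); c,s=np.cos(P[2]),np.sin(P[2])
R=np.array([[c,s,0],[s,-c,0],[0,0,-1.]])
def W(x,y,tip): return [P[0]*100+c*x-s*y,P[1]*100+s*x+c*y,tip+ctrl.tcp_to_tips]
def loc():
    st=sensors.read_state(); d=np.array(st["eef_pos"])-W(0,0,0)
    return np.round([c*d[0]+s*d[1],-s*d[0]+c*d[1],d[2]],1),np.round(st["force"],1),round(st["t"],2)
def snap(n,f):
    p,d=optics.grab_frame(n); cv2.imwrite(f,p[:,:,::-1]); return p
E
python3 - <<'E'
from h import *
ctrl.gripper_to(0)
ctrl.move_ptp(W(-112,0,150),R); print(loc())
snap("side","pics/s1.png")
print(ctrl.move_l(W(-112,0,70),vel=120,threshold=8),loc())
print(ctrl.move_l(W(-38,0,70),vel=40,threshold=14),loc())
snap("side","pics/s2.png")
a=cv2.imread("pics/s1.png")[110:250,240:400];b=cv2.imread("pics/s2.png")[110:250,240:400]
cv2.imwrite("pics/s12.png",cv2.resize(np.hstack([a,b]),None,fx=2.5,fy=2.5,interpolation=cv2.INTER_CUBIC))
E
```

```text
(array([-111.3,   -0.3,  150.6]), array([0.3, 1.5, 0.3]), 1.87)
False (array([-111.3,   -0.3,   70.6]), array([ 0.2, -0.6,  0.3]), 2.73)
True (array([-46.9,   0.6,  69.2]), array([0. , 0.3, 0.1]), 4.24)
```

View pics/s12.png

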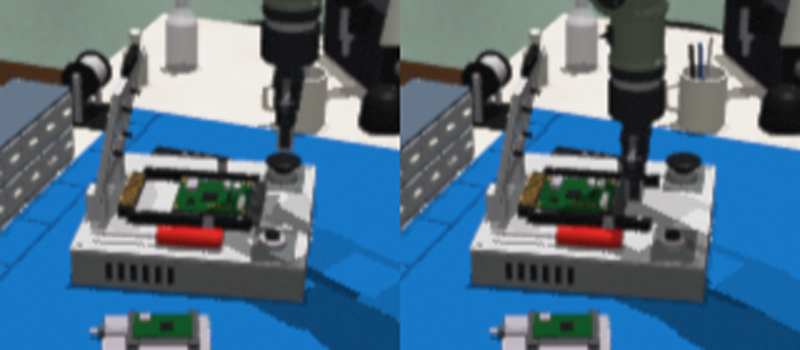

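The carrier has moved back, and the board now reaches the contact block. I'll push once more to confirm it's on the hard stop.

```bash
python3 - <<'E'
from h import *
print(ctrl.move_l(W(-40,0,70),vel=15,threshold=18),loc())
ctrl.hold(.3); print(loc())
ctrl.move_l(W(-62,0,70),vel=60); ctrl.move_l(W(-62,0,200),vel=200); 
st=sensors.read_state(); p=snap("wrist","pics/w1.png"); print(loc())
a=snap("scene","pics/s3.png")[170:310,220:390]
b=cv2.cvtColor(cv2.resize(a,(486,400),interpolation=cv2.INTER_CUBIC),4)
cv2.imwrite("pics/c3.png",b)
E
```

```text
True (array([-46.6,   1.4,  68.2]), array([-0.2, -0.4,  0.9]), 4.82)
(array([-47.2,   1.8,  67.6]), array([-0.5,  0.5,  0.5]), 5.12)
(array([-63. ,   0.7, 198.1]), array([ 0.5,  1.1, -1.1]), 6.37)
```

View pics/w1.png

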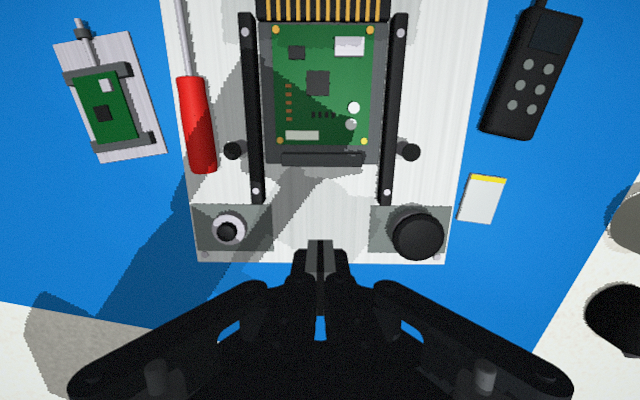

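The wrist view shows the carrier against the contact block (row ~22). The grip bar's front top edge is at about (322,165), the lid rests at (232,150) and (411,151), and start at (418,236). I'll check these numerically in the fixture frame.

```bash
python3 - <<'E'
from h import *
k=optics.camera_params("wrist"); st=sensors.read_state()
T=np.eye(4);T[:3,:3]=st["eef_rot"];T[:3,3]=st["eef_pos"]; T=T@k["T_tool_cam"]
O=np.array(W(0,0,-ctrl.tcp_to_tips))
for n,u,v,z in[("bar front bottom? z84",322,164,84),("bar rear top",322,152,84),("rest L(-20,79)",232,150,90),("rest R",411,151,90),("start(-105,-97)",418,236,91),("reset(-105,97)",228,228,81),("deck FL(-150,140)",198,262,60),("deck FR",445,264,60),("railL end -75",257,204,78),("railR end",386,205,78),("block face 85, z76",322,22,76)]:
    d=T[:3,:3]@np.linalg.solve(k["mtx"],[u,v,1]); X=T[:3,3]+d*(z-T[2,3])/d[2]-O
    print(n,np.round([c*X[0]+s*X[1],-s*X[0]+c*X[1]],1))
E
```

```text
bar front bottom? z84 [-34.8   0.8]
bar rear top [-23.8   0.9]
rest L(-20,79) [-21.6  80.7]
rest R [-21.7 -77.6]
start(-105,-97) [-103.3  -92.7]
reset(-105,97) [-100.8   95.2]
deck FL(-150,140) [-152.5  141.5]
deck FR [-152.3 -138.7]
railL end -75 [-76.1  64.9]
railR end [-76.2 -62.4]
block face 85, z76 [80.5  1.5]
```

The carrier is home. Now I'll take the lid around its arc with the closed fingertips.

```bash
python3 - <<'E'
from h import *
def cor(a,r=150,o=6): 
    return W(125-r*np.cos(a)+o*np.sin(a)+11,0,96+r*np.sin(a)+o*np.cos(a))
a0=P[3]
ctrl.move_l(W(-62,0,310),vel=200)
ctrl.move_l(W(136,0,310),vel=200)
ctrl.move_l(W(136,0,244),vel=120,threshold=10); print(loc())
ctrl.move_l(cor(a0,o=8),vel=40,threshold=15); print(loc())
for a in np.linspace(a0,0.0,12)[1:]:
    hit=ctrl.move_l(cor(a,o=5),vel=60,threshold=20); print(round(a,2),hit,loc())
    if hit: break
snap("side","pics/s4.png")
E
```

```text
(array([ 1.362e+02, -2.000e-01,  2.449e+02]), array([-0.5,  0.8,  0.8]), 8.96)
(array([113.1,   0. , 244.6]), array([ 0.5,  0. , -1.3]), 9.68)
1.24 False (array([ 91.6,  -0. , 239.4]), array([ 0. , -0.2,  0.1]), 10.19)
1.12 False (array([ 74.1,  -0. , 232.6]), array([-0.1,  1.1, -0.9]), 10.65)
0.99 False (array([ 57.6,  -0. , 223.9]), array([ 0.3, -0.8,  0.5]), 11.11)
0.87 False (array([4.220e+01, 1.000e-01, 2.132e+02]), array([-0.2,  0.3,  0.5]), 11.57)
0.74 False (array([2.820e+01, 2.000e-01, 2.006e+02]), array([ 0.4, -1. , -0. ]), 12.03)
0.62 False (array([ 16.1,   0.2, 186.5]), array([-0.8,  0.5,  0.2]), 12.48)
0.5 False (array([  5.7,   0.3, 171. ]), array([-0.5, -0.6, -0.2]), 12.94)
0.37 False (array([ -2.6,   0.3, 154.4]), array([ 0.2,  0.5, -0.4]), 13.4)
0.25 False (array([ -8.8,   0.3, 136.9]), array([-0.2, -0.4, -0.2]), 13.86)
0.12 False (array([-12.8,   0.3, 118.7]), array([ 0.3,  0.2, -0.5]), 14.32)
0.0 True (array([-13.2,  -0.5, 102.2]), array([-1.4,  0.1,  6.7]), 14.68)
```

```bash
python3 - <<'E'
from h import *
print(ctrl.move_l(W(-14,0,98),vel=20,threshold=12),loc()); ctrl.hold(.4); print(loc())
ctrl.move_l(W(-14,0,160),vel=150)
ctrl.move_l(W(-104,-95,160),vel=200); print(loc())
a=snap("side","pics/s5.png")[110:250,240:400]; b=snap("scene","pics/s6.png")[170:310,220:380]
cv2.imwrite("pics/s56.png",cv2.resize(np.hstack([a[:,:,::-1],b[:,:,::-1]]),None,fx=2.5,fy=2.5,interpolation=cv2.INTER_CUBIC))
E
```

```text
True (array([-13.2,  -0.4, 102.1]), array([ 0.6, -0.1,  5.1]), 14.93)
(array([-13.2,  -0.4, 102.1]), array([-1.4,  0.9,  5.3]), 15.33)
(array([-104. ,  -94.4,  159.4]), array([-0.2,  0.6,  0.9]), 16.68)
```

View pics/s56.png

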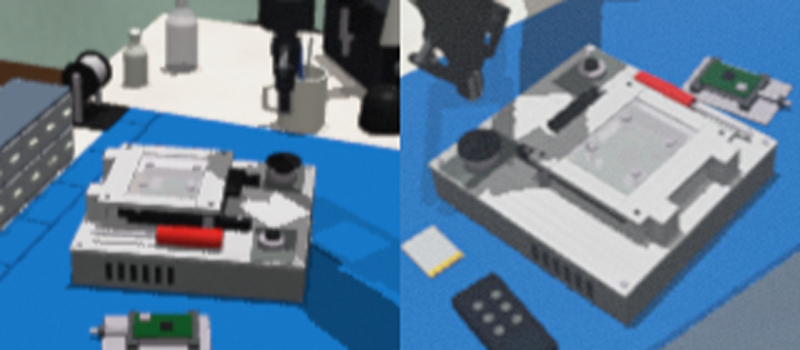

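The lid is shut and level, and the gripper is over the start button. Pressing it now.

```bash
python3 - <<'E'
from h import *
print(ctrl.move_l(W(-105,-96,96),vel=120,threshold=10),loc())
print(ctrl.move_l(W(-105,-96,78),vel=20,threshold=16),loc())
for i in range(3): ctrl.hold(.1); print(loc())
E
```

```text
False (array([-104.5,  -96.1,   96.4]), array([ 0.1, -0.6,  0.6]), 17.46)
True (array([-104.5,  -96.5,   82.8]), array([-2.3,  0.2,  7.1]), 18.18)
(array([-104.5,  -96.5,   82.8]), array([-1.6,  0.8,  6.2]), 18.27)
(array([-104.5,  -96.5,   82.8]), array([-1.5,  0.8,  5.7]), 18.38)
(array([-104.5,  -96.5,   82.8]), array([-1.1,  0.6,  5.7]), 18.48)
```

Tip height is 82.8 mm and the force is 5.7 N, so the button is fully down. I'll hold, release and retreat.

```bash
python3 - <<'E'
from h import *
ctrl.hold(.8); print(loc())
ctrl.move_l(W(-105,-96,180),vel=80); ctrl.hold(.3); print(loc())
a=snap("side","pics/s7.png")[110:250,240:400]; st=sensors.read_state(); b=snap("wrist","pics/w2.png")
cv2.imwrite("pics/f.png",np.hstack([cv2.resize(a,(400,350),interpolation=cv2.INTER_CUBIC),cv2.resize(b,(400,350))])[:,:,::-1])
E
```

```text
(array([-104.5,  -96.5,   82.8]), array([-1.3,  0.8,  5.7]), 19.27)
(array([-105.1,  -95.9,  179.7]), array([0.7, 0.1, 0.2]), 20.95)
```

View pics/f.png

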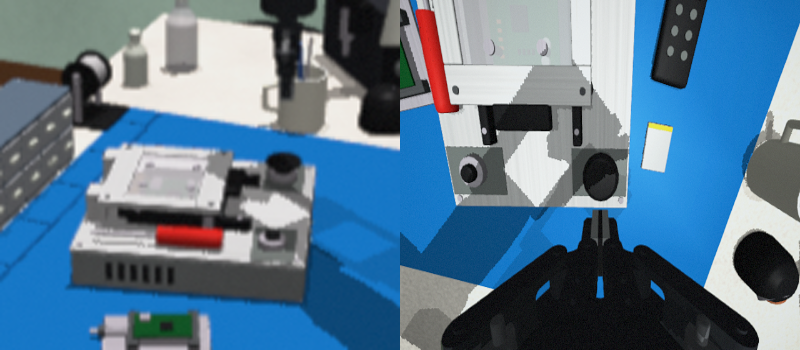

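The lid is shut, the start button is up again, the arm is clear and the bystanders haven't moved.

```bash
python3 -c "
from plant import ctrl
print(ctrl.finish_job())"
```

```text
the job is handed in; nothing more can be done
None
```

I handed the job in at about 21 s of the 61 s allowed: the carrier is home, the lid was closed gently, and the start button was held down about 1.1 s and released; no verdict came back.

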